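Snap the finished cover onto the gearbox

TASK

Open the machine vise by drawing its sliding jaw back, lift the finished milled cover out of it, and press the cover down between the two spring clips of the gearbox housing until both clips snap over its ends. Then keep pressing it down firmly against its sprung seat, and finish while still pressing; do not let go. Do not disturb the other things on the bench.

Things in the scene. Friction and masses are not known exactly. Their poses are not given: they have to be found in the camera images.
- vise: low machine vise fixed to the bench: painted grey body 215 x 90 mm, steel jaw faces, 66 mm high over the jaws. It stands left or right, at any small yaw. Origin on the bench right below the middle of the clamped part; x runs along the clamping direction from the sliding jaw (-x side, towards the robot) to the fixed jaw (+x), z up. The cover lies on a steel block whose top is 50 mm above the bench
- jaw (a joint): sliding quick-release vise jaw: 0 = shut on the part, grows up to 0.050 m as the jaw is drawn along the vise's -x. It slides against about 3 N of friction and stays where left. A lip on its upper edge (61 to 66 mm above the bench) reaches 7 mm over the cover's end while shut, so the jaw must be drawn well clear of that, best by 20 mm or more, before lifting
- jaw_grip (a point): top centre of the upright square steel grip on the sliding jaw, 98 mm above the bench; the grip is 16 x 16 mm and stands 46 mm high (free from 52 to 98 mm above the bench), sides parallel to the vise's x and y. With the jaw shut it is 88 mm on the -x side of the vise's origin
- cover: milled aluminium cover, 160 g or so: a plate 60 (x) x 40 (y) x 8 mm (z) with rounded short ends (the +x and -x ends) and on its middle an upright grip rib 34 (x) x 14 (y) mm, 34 mm high above the plate. Origin at the centre of the plate's underside, z up. It starts clamped in the vise with its x along the vise's x; it is the same turned by half a turn. Take the rib across y
- cover_top (a point): centre of the rib's top face, 42 mm above the cover's underside
- housing: grey gearbox housing fixed to the bench, 150 (x) x 96 (y) x 40 mm, on top an opening for the cover: two low walls at +y and -y (47 mm apart, tops about 65 mm above the bench) and a steel spring clip at each x end. Origin on the bench below the middle of the opening, z up. The cover belongs centred on it, its x along the housing's x (either way round), rib up
- seat_mid (a point): middle of the opening at the height of the free seat plate's top, 55 mm above the bench; the cover's underside is at this height when just snapped in
- seat (a joint): sprung steel seat plate under the cover: 0 = free (up), grows as it is pressed down, to a hard stop at 0.005 m. It needs 4 N to start moving and 2 N more per mm (14 N at the stop)
- clip_near (a joint): spring clip at the housing's -x end: 0 = home, grows as it is pushed outwards (to 0.010 m). Lead-in slopes from 83 mm above the bench (70 mm between the clips) to a nose at 65 mm; the noses are 52 mm apart, 8 mm less than the cover's length. Preload 2 N, 1.2 N per mm, greased
- clip_far (a joint): the same clip at the housing's +x end, 0 = home. Pressing the cover through both clips takes roughly 8 to 15 N, then the push drops suddenly (with the cover about 6 mm above the free seat) and the noses spring home over the cover's rounded ends
- file: bystander: flat file with a wooden handle, 240 mm long, lying between vise and housing; leave it alone
- bearing: bystander: ball-bearing ring, 42 mm across, 12 mm high; leave it alone
- gauge_block: bystander: steel block 50 x 25 x 25 mm; leave it alone
- spray_can: bystander: can 64 mm across, 170 mm tall, at the left; leave it standing
- oil_bottle: bystander: oil bottle 54 mm across, 130 mm tall, at the right; leave it standing
Things that resemble listed ones, but are neither listed nor needed, are in the scene too. Leave any red or yellow look-alike of the housing alone. Leave any brown or yellow look-alike of the vise alone.

How it is judged:
By the outcome, as a careful person would: the job done as asked, in the order asked, and still so for the second after the job is handed in, while the arm keeps its last pose, push and grip.
It also fails if it takes over 64 s, if anything falls off the work surface, if the arm or the gripper's body presses on something with over 40 N, if the wrist force passes 120 N, or if a joint passes its speed limit or range.

ROBOT

A 7-joint arm with a two-finger parallel gripper is mounted at the origin on the work surface. World frame = base frame: x ahead of the robot, y to its left, z up, the work surface at z = 0. Lengths are in m, angles in rad, forces in N, time in s.
With the tool pointing down it reaches from about 0.425 to 0.875 m from the base axis. Payload 8.4 kg.
Tool frame: the origin (TCP) lies midway between the tips of the shut fingers; the grasp point (between the pads) lies 19 mm behind it; z points along the fingers, y is the line along which they close (so a half turn about z gives the same grasp; the last joint's range is limited). The gripper opens to 87 mm and grips with 3 to 60 N. Pads are 19 mm wide; open, the fingers measure 117 mm over their backs; the gripper's body (75 mm by 190 mm) begins 51 mm behind the grasp point.
Start: joints at [-1.355, 0.333, 0.04, 1.465, -0.013, 1.343, -0.059], TCP at [0.201, 0.618, 0.223] pointing down, gripper open.
Joint ranges: [-2.58, 2.58], [-0.38, 2.09], [-1.3, 1.39], [0.25, 2.4], [-1.5, 4.64], [0.08, 2.09], [-2.65, 2.65]. Speed limits (rad/s): [2.22, 2.22, 2.79, 2.79, 3.14, 3.14, 3.14].

INTERFACE

Orientations are given as [roll, pitch, yaw] about the fixed x, y, z axes, in that order (R = Rz(yaw) Ry(pitch) Rx(roll)).
In Python, from bench import monitor, snapshot, ticket gives the robot as it stands.
- The arm moves only by the tool apply_moves, never from a script. Its argument "moves" is a list that holds one entry, the list of rows, each a list of 7 numbers: the shift along the tool's x, y, z as a fraction of full scale, then the turn, a rotation vector about the tool's x, y, z as a fraction of full scale, then the opening, from 0 (shut) to 1 (fully open). A call has 1 to 20 rows; each row shifts and turns the commanded pose from where the row before left it, along the tool's axes as they then stand; what a row does not reach is not made up. Full scale, the value 1, is 0.04 m for a shift and 0.15 rad for a turn. A row lasts 1/8 s, in which the tool goes at most 62.5 mm and 10.7 degrees, less where a joint would pass 70% of its speed; a pose out of reach is approached as far as the arm can. A call with a number of a shift or a turn outside -1 to 1 is refused whole. A call with a gripper value outside its range is refused whole. The fingers move at their own pace and stop on an object; "newtons" is the grip in N (left out, the last holds). Time passes only in rows, so rows that do not move let the fingers close. It gives the time, the measured TCP pose, the force, the opening and the grip force at its end, in the units of the state.
- monitor.read_state(): the state, without advancing time (a new reading comes with each control period).
- snapshot(name): name is "scene" or "top" or "wrist"; returns a dict with "img" (400x640x3 uint8, blue, green, red), "mtx" (3x3 intrinsics, pixels), "extrinsics" (4x4, takes a point from camera to world coordinates); the wrist camera has in their place "tool_from_camera" (4x4, takes a point from camera to tool coordinates, whose origin is the TCP and whose axes are the flange's). Camera axes: x right, y up, looking along -z (the intrinsics and any distortion apply to the point x, -y, -z); pixel columns grow to the right and rows downward; lengths in m; the calibration is good to about 2 mm. A picture is of the moment at which its call begins: read the wrist's pose just before it. There is no depth.
- ticket.finish_job(): hands the job in; it is judged then, once.
The state is a dict: "time": time; "joints": joint angles; "joint_vel": joint speeds; "tau": joint torques, N m; "position": TCP position; "orientation": TCP orientation; "contact_force": force on the tool from outside, world axes, zero at the start; "torque": the same for the moment, N m; "finger_gap": finger opening in m; "grasp_force": force on a finger pad.
Only numpy, scipy, OpenCV 4.12 (cv2) and the standard library are available. Lean on these libraries where they do the work, as an engineer would, in place of code of your own. Each camera call takes 0.05 s, during which the arm holds its last target. There are 200 camera calls.

## Working session

There is one attempt and no reset: what is moved stays moved. The work goes in short steps, Python scripts to look and compute and a tool call to move; the robot and the scene stay as the last step left them, time stands still between calls to the robot, and variables do not carry over. Pictures are saved under pics/ and viewed, at most 10 in all, crops included, and the job is handed in when it is done.

Besides the shell and the picture viewer there is one more tool, called after ">>>" in YAML: its name, and indented under it one key for each argument. apply_moves: Moves the arm, as the interface text tells. Shift numbers are shares of 0.04 m and turn numbers shares of 0.15 rad, none past 1 either way. Its arguments: {"type":"object","properties":{"moves":{"type":"array"},"newtons":{"type":"number"}},"required":["moves"]}

```bash
mkdir -p pics; python3 - <<'E'
from bench import monitor,snapshot
import cv2,json
s=monitor.read_state();print({k:s[k] for k in('time','position','orientation','contact_force','finger_gap')})
for n in('scene','top'):
    d=snapshot(n);cv2.imwrite(f'pics/{n}0.png',d['img']);print(n,d['mtx'].tolist(),d['extrinsics'].tolist(),[k for k in d])
E
```

```text
{'time': 0.0, 'position': array([0.20113762, 0.61757708, 0.22166065]), 'orientation': array([-3.13994399e+00,  1.00389680e-04,  2.82676608e+00]), 'contact_force': array([-0.51874982, -0.8334181 , -0.28873635]), 'finger_gap': 0.08697165606386598}
scene [[490.5511548221276, 0.0, 319.1189268616117], [0.0, 490.5511548221276, 188.9599676748914], [0.0, 0.0, 1.0]] [[-0.59932733357744, -0.44373313615078325, 0.6662639500293757, 1.376333799665265], [0.8004768023462003, -0.339074305035656, 0.4942322374857686, 0.6468544250718333], [0.006605765100142813, 0.829535725298421, 0.5584145810426733, 0.8076574326062212], [0.0, 0.0, 0.0, 1.0]] ['img', 'mtx', 'extrinsics']
top [[398.84100114879544, 0.0, 317.92866608088787], [0.0, 398.84100114879544, 197.6213197451114], [0.0, 0.0, 1.0]] [[-0.02709174829534662, 0.988925375088155, -0.14591997697729256, 0.3491304506899491], [-0.9996192060984322, -0.027566680276910168, -0.001233263009585729, 0.005093890964899836], [-0.0052421344356840555, 0.145831000288905, 0.9892956278996161, 1.1406149376412713], [0.0, 0.0, 0.0, 1.0]] ['img', 'mtx', 'extrinsics']
```

View pics/scene0.png

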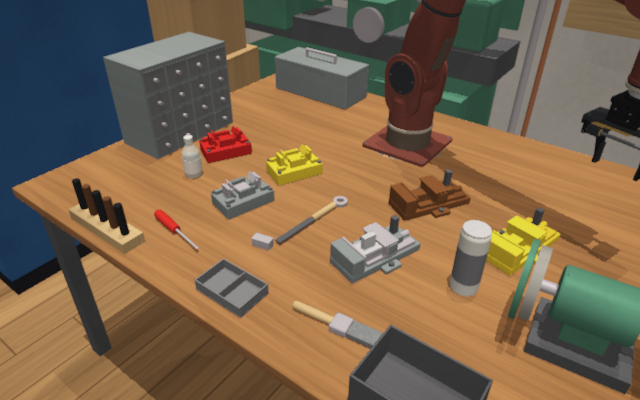

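View pics/top0.png

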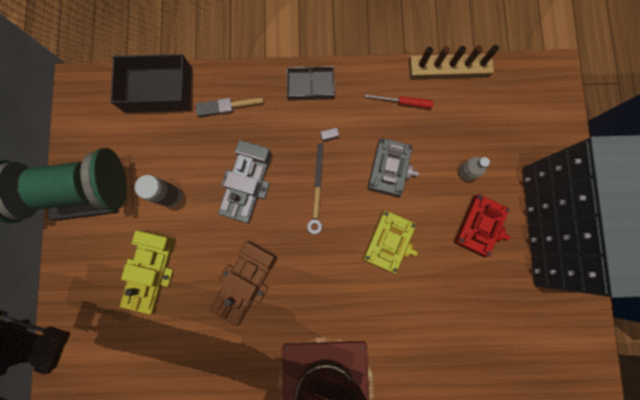

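Candidates for the vise are grey at top (245,181), brown at (244,283) and yellow at (147,272). For the housing they are grey at (392,167), yellow at (391,241) and red at (484,225). I choose the two grey ones. In the scene view they are the vise at (375,250) and the housing at (243,193). Next I check them in one close crop.

```bash
python3 - <<'E'
import cv2,numpy as np
t=cv2.imread('pics/top0.png');s=cv2.imread('pics/scene0.png')
def c(im,x,y,w,h): return cv2.resize(im[y:y+h,x:x+w],(400,300),interpolation=cv2.INTER_CUBIC)
a=np.vstack([np.hstack([c(t,185,135,120,90),c(t,345,125,100,75)]),np.hstack([c(s,320,205,120,90),c(s,198,160,92,69)])])
cv2.imwrite('pics/crop1.png',a)
E
```

```text
(no output)
```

View pics/crop1.png

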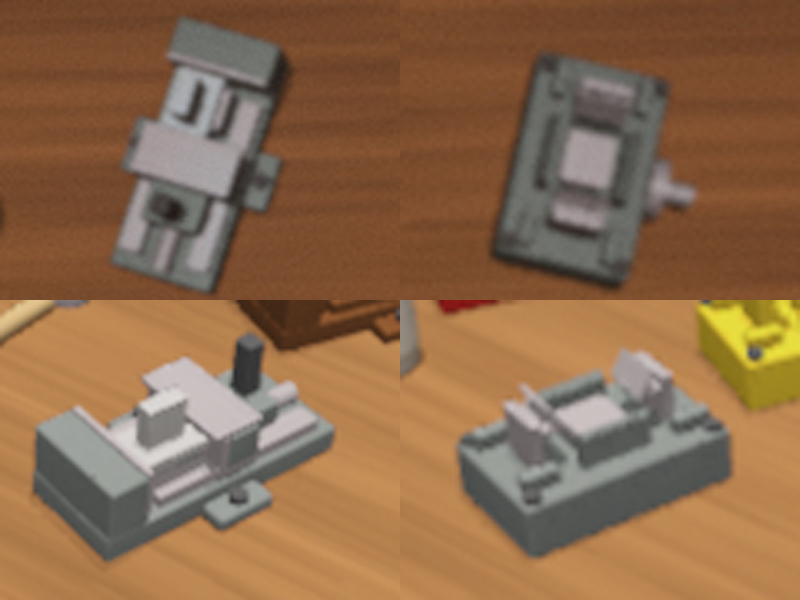

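The crop confirms both. The grey vise has a dark grip post (top view about (236.6,197.4), scene (394.4,217.9)) and a cover rib (top about (241,163.5), scene (368.6,235.6)). The grey housing has a seat (top about (392.2,164.2), scene (241.2,185.8)) and two clips.

```bash
cat > h.py <<'E'
import numpy as np,cv2
from bench import monitor,snapshot
from scipy.spatial.transform import Rotation as R
def ray(K,E,p):
    d=np.linalg.inv(K)@[p[0],p[1],1]; d=E[:3,:3]@[d[0],-d[1],-d[2]]
    return E[:3,3],d/np.linalg.norm(d)
def tri(rays):
    A=np.zeros((3,3));b=np.zeros(3)
    for o,d in rays:
        P=np.eye(3)-np.outer(d,d);A+=P;b+=P@o
    x=np.linalg.solve(A,b)
    return x,[np.linalg.norm((np.eye(3)-np.outer(d,d))@(x-o)) for o,d in rays]
def atz(r,z): o,d=r; return o+d*(z-o[2])/d[2]
def proj(K,E,X):
    c=E[:3,:3].T@(np.asarray(X)-E[:3,3]); u=K@[c[0],-c[1],-c[2]]; return u[:2]/u[2]
def tool():
    s=monitor.read_state();T=np.eye(4);T[:3,:3]=R.from_euler('xyz',s['orientation']).as_matrix();T[:3,3]=s['position'];return T
def wrist(name):
    T=tool();d=snapshot('wrist');E=T@d['tool_from_camera'];cv2.imwrite(f'pics/{name}.png',d['img']);np.savez(f'pics/{name}.npz',K=d['mtx'],E=E);return d['mtx'],E,d['tool_from_camera']
def load(name): z=np.load(f'pics/{name}.npz');return z['K'],z['E']
E
python3 - <<'E'
from h import *
C={}
for n in('scene','top'):
    d=snapshot(n);C[n]=(d['mtx'],d['extrinsics']);np.savez(f'pics/{n}0.npz',K=d['mtx'],E=d['extrinsics'])
for n,s,t in(('grip',(394.4,217.9),(236.6,197.4)),('rib',(368.6,235.6),(241.1,163.5)),('seat',(241.2,185.8),(392.2,164.2))):
    print(n,tri([ray(*C['scene'],s),ray(*C['top'],t)]))
t=C['top']
for n,a,b in(('viseedge',(215,247),(283,287)),):pass
print('can',atz(ray(*t,(150,188)),.17),'bottle',atz(ray(*t,(483,163)),.13))
print(wrist('w0')[2].round(4).tolist(), tool().round(3).tolist())
E
```

```text
grip (array([0.50935081, 0.22675364, 0.08771769]), [np.float64(0.0035927978127801995), np.float64(0.003592797812780292)])
rib (array([0.60262044, 0.21357004, 0.08701569]), [np.float64(0.0020658285146132687), np.float64(0.002065828514613392)])
seat (array([ 0.5967892 , -0.20178704,  0.05468593]), [np.float64(0.0012025848777029182), np.float64(0.0012025848777030036)])
can [0.52792668 0.42099211 0.17      ] bottle [ 0.57684855 -0.42326817  0.13      ]
[[0.0004, 0.9549, 0.2969, 0.081], [1.0, -0.0003, -0.0003, 0.0003], [-0.0002, 0.2969, -0.9549, -0.1615], [0.0, 0.0, 0.0, 1.0]] [[-0.951, 0.31, -0.0, 0.201], [0.31, 0.951, -0.001, 0.618], [-0.0, -0.001, -1.0, 0.222], [0.0, 0.0, 0.0, 1.0]]
```

>>> apply_moves:
  moves:
    - [[-0.5,-0.3,-0.1,0,0,0,1],[-0.93,-0.56,-0.1,0,0,0,1],[-0.93,-0.56,-0.1,0,0,0,1],[-0.93,-0.56,-0.1,0,0,0,1],[-0.93,-0.56,-0.1,0,0,0,1],[-0.93,-0.56,-0.1,0,0,0,1],[-0.93,-0.56,-0.1,0,0,0,1],[-0.93,-0.56,0,0,0,0,1],[-0.93,-0.56,0,0,0,0,1],[-0.93,-0.56,0,0,0,0,1],[-0.93,-0.56,0,0,0,0,1],[-0.93,-0.56,0,0,0,0,1],[-0.4,-0.3,0,0,0,0,1],[0,0,0,0,0,0,1],[0,0,0,0,0,0,1]]

```text
time: 2.12
position: [0.5402, 0.2237, 0.2506]
orientation: [3.141, -0.0, 2.827]
contact_force: [-0.8, 0.7, 1.0]
finger_gap: 0.0873
grasp_force: 0.0
```

```bash
python3 - <<'E'
from h import *
wrist('w1');print(tool().round(4).tolist(),monitor.read_state()['time'])
a=cv2.imread('pics/w1.png');cv2.imwrite('pics/w1v.png',cv2.resize(a,(800,500),interpolation=cv2.INTER_CUBIC))
E
```

```text
[[-0.9513, 0.3082, -0.0003, 0.5401], [0.3082, 0.9513, 0.0006, 0.2241], [0.0005, 0.0005, -1.0, 0.2506], [0.0, 0.0, 0.0, 1.0]] 2.175
```

View pics/w1v.png

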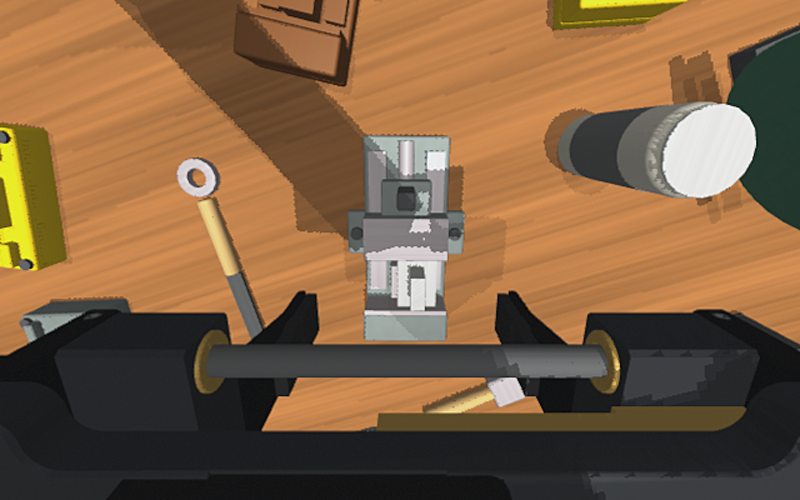

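The wrist view shows the vise lined up with the tool: post near (405,198), rib near (417,280) and body edges at columns 365 and 449. I enlarge it.

```bash
python3 - <<'E'
import cv2
a=cv2.imread('pics/w1.png')[100:280,265:395]
a=cv2.resize(a,None,fx=3.3,fy=3.3,interpolation=cv2.INTER_LANCZOS4);cv2.imwrite('pics/w1c.png',a)
E
```

```text
(no output)
```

View pics/w1c.png

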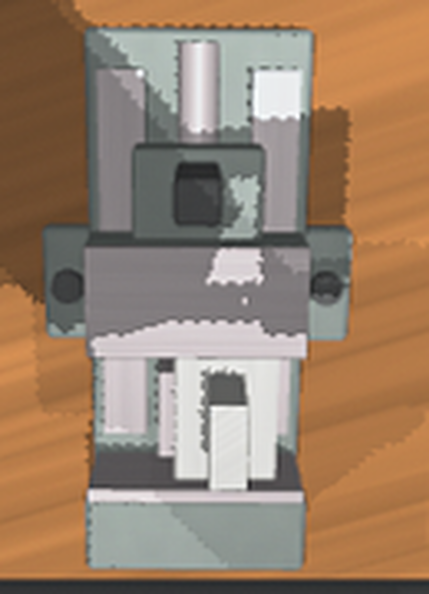

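```bash
python3 - <<'E'
from h import *
W=load('w1');S=load('scene0');T=load('top0')
g=lambda u,v:(u/3.3+265,v/3.3+100)
for n,w,s,t,z in(('grip',g(198,204),(394.4,217.9),(236.6,197.4),.098),('rib',g(229,447),(368.6,235.6),(241.1,163.5),.092)):
    print(n,tri([ray(*W,w),ray(*S,s)]),atz(ray(*W,w),z),atz(ray(*S,s),z),atz(ray(*T,t),z))
# yaw from edges
for n,a,b,z in(('ribL',(210,405),(210,490),.092),('ribR',(247,405),(248,490),.092),('plateR',(277,358),(276,480),.058),('fixtop',(87,491),(304,491),.066),('jawtopfar',(90,356),(306,356),.066),('jawtopnear',(86,247),(308,247),.066),('bodytop',(86,30),(313,30),.04)):
    A,B=atz(ray(*W,g(*a)),z),atz(ray(*W,g(*b)),z);d=B-A;print(n,A.round(4),B.round(4),np.degrees(np.arctan2(d[1],d[0])).round(2),np.linalg.norm(d).round(4))
print(tool()[:3].round(4).tolist())
E
```

```text
grip (array([0.51548929, 0.23273462, 0.09449506]), [np.float64(0.0008354776306402877), np.float64(0.0008354776306402113)]) [0.51522192 0.23214166 0.098     ] [0.51953316 0.23559387 0.098     ] [0.50950179 0.22144976 0.098     ]
rib (array([0.60424348, 0.21583554, 0.0895595 ]), [np.float64(0.0009140880522278542), np.float64(0.0009140880522277751)]) [0.60354212 0.21522463 0.092     ] [0.60681752 0.21826861 0.092     ] [0.60246157 0.21080793 0.092     ]
ribL [0.586  0.2137 0.092 ] [0.6177 0.2035 0.092 ] -17.77 0.0334
ribR [0.59   0.2262 0.092 ] [0.622  0.2167 0.092 ] -16.49 0.0334
plateR [0.5884 0.2406 0.058 ] [0.6381 0.2253 0.058 ] -17.04 0.052
fixtop [0.6157 0.1534 0.066 ] [0.6422 0.235  0.066 ] 72.01 0.0858
jawtopfar [0.563  0.1737 0.066 ] [0.5882 0.2514 0.066 ] 72.01 0.0817
jawtopnear [0.5229 0.1866 0.066 ] [0.548  0.2638 0.066 ] 72.02 0.0811
bodytop [0.4508 0.2097 0.04  ] [0.4766 0.2892 0.04  ] 72.03 0.0835
[[-0.9513, 0.3082, -0.0003, 0.5401], [0.3082, 0.9513, 0.0006, 0.2241], [0.0005, 0.0005, -1.0, 0.2506]]
```

>>> apply_moves:
  moves:
    - [[0.65,0,0.3,0,0,0,1],[0,0,0.8,0,0,0,1],[0,0,0.8,0,0,0,1],[0,0,0.8,0,0,0,1],[0,0,0.8,0,0,0,1],[0,0,0.7,0,0,0,1],[0,0,0.5,0,0,0,1],[0,0,0,0,0,0,0],[0,0,0,0,0,0,0],[0,0,0,0,0,0,0],[0,0,0,0,0,0,0],[0,0,0,0,0,0,0],[0,0,0,0,0,0,0]]
  newtons: 25

```text
time: 3.8
position: [0.5162, 0.2311, 0.0627]
orientation: [3.142, 0.0, 2.827]
contact_force: [-0.1, -0.7, 0.5]
finger_gap: 0.0348
grasp_force: 0.0
```

>>> apply_moves:
  moves:
    - [[0,0,0,0,0,0,0],[0,0,0,0,0,0,0],[0,0,0,0,0,0,0],[0,0,0,0,0,0,0],[0,0,0,0,0,0,0]]

```text
time: 4.42
position: [0.516, 0.2308, 0.0625]
orientation: [-3.141, -0.0, 2.827]
contact_force: [-1.4, -2.2, 1.4]
finger_gap: 0.0159
grasp_force: 25.0
```

>>> apply_moves:
  moves:
    - [[0.1,0,0,0,0,0,0],[0.2,0,0,0,0,0,0],[0.2,0,0,0,0,0,0],[0.2,0,0,0,0,0,0],[0.2,0,0,0,0,0,0],[0.1,0,0,0,0,0,0],[0,0,0,0,0,0,0],[0,0,0,0,0,0,0]]

```text
time: 5.42
position: [0.4772, 0.2438, 0.0625]
orientation: [-3.141, -0.002, 2.827]
contact_force: [-3.7, -1.8, 1.3]
finger_gap: 0.0159
grasp_force: 25.0
```

>>> apply_moves:
  moves:
    - [[0,0,0,0,0,0,0.6],[0,0,0,0,0,0,0.6],[0,0,0,0,0,0,0.6],[0,0,0,0,0,0,0.6],[0,0,-0.5,0,0,0,0.6],[0,0,-0.9,0,0,0,0.6],[0,0,-0.9,0,0,0,0.6],[-0.5,0,-0.7,0,0,0,0.6],[-0.7,0,-0.5,0,0,0,0.6],[-0.7,0,0,0,0,0,0.6],[-0.3,0,0,0,0,0,0.6],[0,0,0,0,0,0,0.6],[0,0,0,0,0,0,0.6]]

```text
time: 7.05
position: [0.5608, 0.2168, 0.2022]
orientation: [-3.141, -0.001, 2.828]
contact_force: [-0.5, 0.7, -0.5]
finger_gap: 0.052
grasp_force: 0.0
```

```bash
python3 - <<'E'
from h import *
K,E,_=wrist('w2');T=tool();print(T.round(4).tolist())
a=cv2.imread('pics/w2.png')
p=proj(K,E,[.6035,.2152,.092]);print(p)
u,v=int(p[0])-60,int(p[1])-100
print(u,v)
cv2.imwrite('pics/w2c.png',cv2.resize(a[v:v+150,u:u+120],None,fx=4,fy=4,interpolation=cv2.INTER_LANCZOS4))
E
```

```text
[[-0.9512, 0.3086, -0.0009, 0.5608], [0.3086, 0.9512, 0.0001, 0.2169], [0.0009, -0.0002, -1.0, 0.2023], [0.0, 0.0, 0.0, 1.0]]
[336.32784995 235.56834271]
276 135
```

View pics/w2c.png

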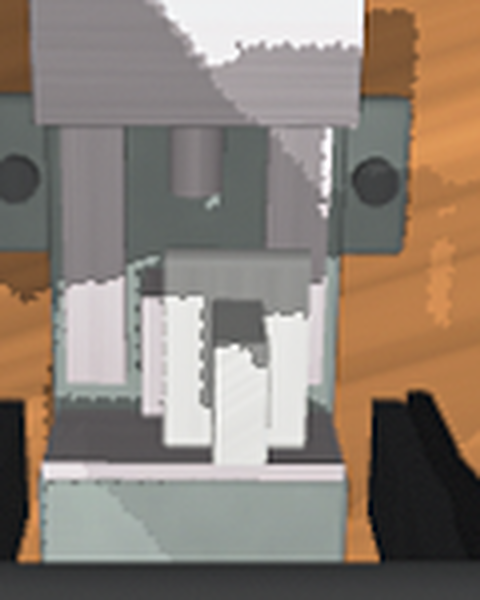

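The jaw is drawn well clear of the cover. The rib top sits at crop (241,405), which matches the earlier measurement.

>>> apply_moves:
  moves:
    - [[-0.54,0.15,0.1,0,0,0,0.6],[-0.5,0.14,0.25,0,0,0,0.6],[0,0,0.7,0,0,0,0.6],[0,0,0.8,0,0,0,0.6],[0,0,0.8,0,0,0,0.6],[0,0,0.5,0,0,0,0.6],[0,0,0.3,0,0,0,0.6],[0,0,0,0,0,0,0],[0,0,0,0,0,0,0],[0,0,0,0,0,0,0],[0,0,0,0,0,0,0],[0,0,0,0,0,0,0],[0,0,0,0,0,0,0],[0,0,0,0,0,0,0]]
  newtons: 50

```text
time: 8.85
position: [0.6051, 0.2145, 0.0649]
orientation: [3.141, 0.0, 2.827]
contact_force: [-0.1, 0.0, 3.7]
finger_gap: 0.0134
grasp_force: 50.0
```

>>> apply_moves:
  moves:
    - [[0,0,-0.2,0,0,0,0],[0,0,-0.5,0,0,0,0],[0,0,-0.8,0,0,0,0],[0,0,-0.9,0,0,0,0],[0,0,-0.9,0,0,0,0],[0,-0.4,-0.7,0,0,0,0],[-0.1,-0.8,-0.6,0,0,0,0],[-0.2,-1,0,0,0,0,0],[-0.2,-1,0,0,0,0,0],[-0.2,-1,0,0,0,0,0],[-0.2,-1,0,0,0,0,0],[-0.2,-1,0,0,0,0,0],[-0.2,-1,0,0,0,0,0],[0,-1,0,0,0,0,0],[0,-1,0,0,0,0,0],[0,-0.6,0,0,0,0,0],[0,-0.3,0,0,0,0,0],[0,0,0,0,0,0,0],[0,0,0,0,0,0,0]]
  newtons: 60

```text
time: 11.22
position: [0.5298, -0.1844, 0.2487]
orientation: [3.141, -0.0, 2.829]
contact_force: [0.6, -0.6, -2.3]
finger_gap: 0.0134
grasp_force: 60.0
```

```bash
python3 - <<'E'
from h import *
K,E,_=wrist('w3');print(tool().round(4).tolist(),monitor.read_state()['contact_force'])
a=cv2.imread('pics/w3.png');print(proj(K,E,[.597,-.202,.055]))
cv2.imwrite('pics/w3v.png',cv2.resize(a[90:330,190:510],(800,600),interpolation=cv2.INTER_LANCZOS4))
E
```

```text
[[-0.9515, 0.3078, -0.0, 0.5298], [0.3078, 0.9515, 0.0003, -0.1844], [0.0001, 0.0003, -1.0, 0.2486], [0.0, 0.0, 0.0, 1.0]] [ 0.0995257   1.06197792 -1.27126546]
[327.79004177 228.91225454]
```

View pics/w3v.png

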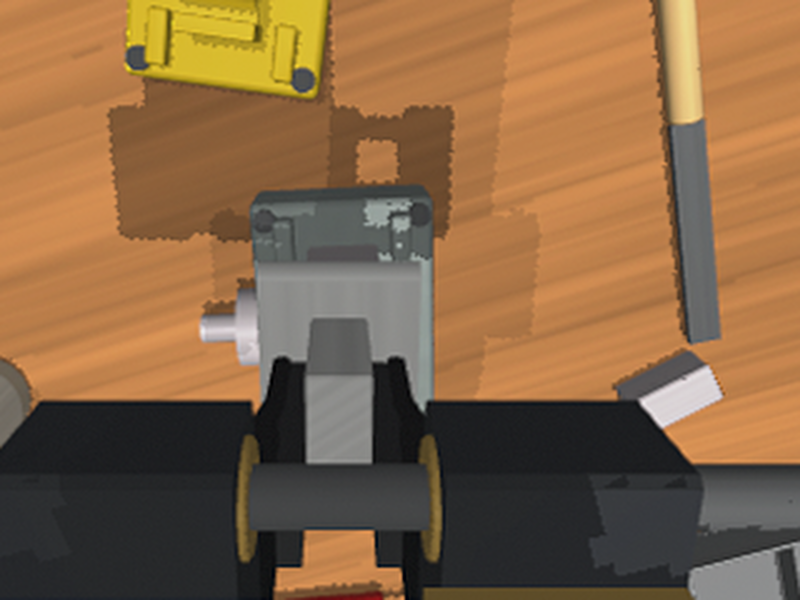

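The held cover, at columns 258–422 from row 262 down, hides the opening. I shift sideways and back to see the housing free.

>>> apply_moves:
  moves:
    - [[0.4,0.5,0,0,0,0,0],[0.6,0.8,0,0,0,0,0],[0.5,0.8,0,0,0,0,0],[0.2,0.4,0,0,0,0,0],[0,0,0,0,0,0,0],[0,0,0,0,0,0,0]]

```text
time: 12.02
position: [0.4957, -0.0703, 0.2486]
orientation: [-3.141, 0.0, 2.827]
contact_force: [0.3, -1.0, -1.7]
finger_gap: 0.0135
grasp_force: 60.0
```

```bash
python3 - <<'E'
from h import *
K,E,_=wrist('w4');print(tool().round(4).tolist())
a=cv2.imread('pics/w4.png');p=proj(K,E,[.597,-.202,.055]);u,v=int(p[0])-67,int(p[1])-55;print(p,u,v)
cv2.imwrite('pics/w4v.png',cv2.resize(a[v:v+100,u:u+133],None,fx=6,fy=6,interpolation=cv2.INTER_LANCZOS4))
E
```

```text
[[-0.9505, 0.3106, 0.0, 0.4957], [0.3106, 0.9505, -0.0005, -0.0706], [-0.0002, -0.0004, -1.0, 0.2486], [0.0, 0.0, 0.0, 1.0]]
[256.83668128 274.28142129] 189 219
```

View pics/w4v.png

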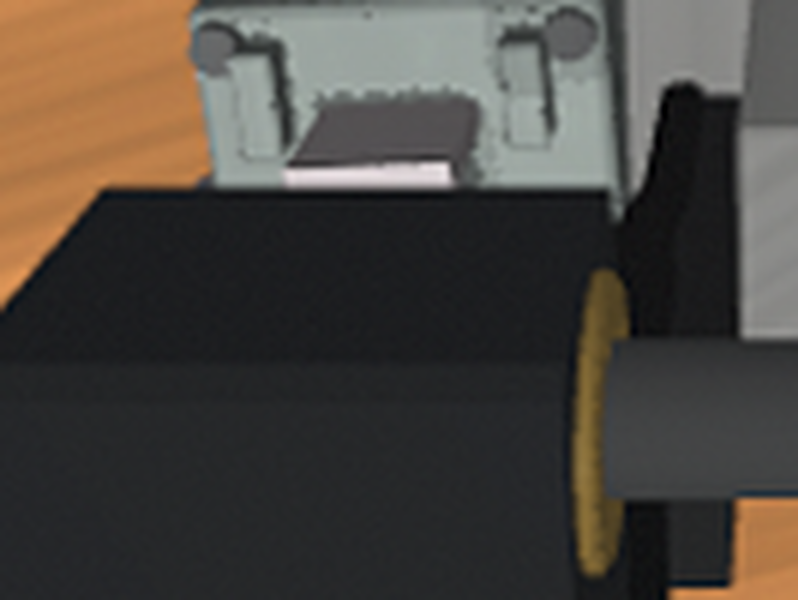

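The gripper body still hides the far half; only the near clip shows, at about (370,175). I move further back and up.

>>> apply_moves:
  moves:
    - [[0.2,0.3,-0.6,0,0,0,0],[0.3,0.3,-0.9,0,0,0,0],[0.3,0.2,-0.9,0,0,0,0],[0.1,0,-0.4,0,0,0,0],[0,0,0,0,0,0,0],[0,0,0,0,0,0,0]]

```text
time: 12.82
position: [0.471, -0.0289, 0.3591]
orientation: [-3.14, -0.002, 2.826]
contact_force: [-1.1, -0.2, -2.0]
finger_gap: 0.0134
grasp_force: 60.0
```

```bash
python3 - <<'E'
from h import *
K,E,_=wrist('w5');print(tool().round(4).tolist())
a=cv2.imread('pics/w5.png');p=proj(K,E,[.597,-.202,.055]);u,v=int(p[0])-53,int(p[1])-45;print(p,u,v, K[0,0])
cv2.imwrite('pics/w5v.png',cv2.resize(a[v:v+80,u:u+106],None,fx=7.5,fy=7.5,interpolation=cv2.INTER_LANCZOS4))
E
```

```text
[[-0.9505, 0.3106, -0.0022, 0.471], [0.3106, 0.9505, -0.0006, -0.0287], [0.0019, -0.0013, -1.0, 0.359], [0.0, 0.0, 0.0, 1.0]]
[254.4730841  259.08316047] 201 214 292.8624950497342
```

The housing belongs under the camera, so I go out past it instead.

>>> apply_moves:
  moves:
    - [[-0.5,-0.25,0.2,0,0,0,0],[-0.9,-0.45,0.4,0,0,0,0],[-0.9,-0.45,0.4,0,0,0,0],[-0.9,-0.45,0.4,0,0,0,0],[-0.9,-0.45,0.4,0,0,0,0],[-0.9,-0.45,0.4,0,0,0,0],[-0.7,-0.4,0.3,0,0,0,0],[-0.4,-0.25,0.2,0,0,0,0],[0,0,0,0,0,0,0],[0,0,0,0,0,0,0]]

```text
time: 14.12
position: [0.6638, -0.2231, 0.2521]
orientation: [-3.142, -0.001, 2.827]
contact_force: [-0.2, 0.1, -0.7]
finger_gap: 0.0135
grasp_force: 60.0
```

```bash
python3 - <<'E'
from h import *
K,E,_=wrist('w6');print(tool().round(4).tolist(),proj(K,E,[.597,-.202,.055]))
E
```

```text
[[-0.951, 0.3092, -0.0, 0.664], [0.3092, 0.951, 0.0004, -0.2228], [0.0002, 0.0004, -1.0, 0.2527], [0.0, 0.0, 0.0, 1.0]] [324.34706263 118.60580264]
```

>>> apply_moves:
  moves:
    - [[-0.3,0.5,0,0,0,0,0],[-0.2,0.5,0,0,0,0,0],[0,0.4,0,0,0,0,0],[0,0,0,0,0,0,0],[0,0,0,0,0,0,0]]

```text
time: 14.8
position: [0.7002, -0.177, 0.2527]
orientation: [-3.141, 0.0, 2.826]
contact_force: [-0.1, 0.2, -2.8]
finger_gap: 0.0133
grasp_force: 60.0
```

```bash
python3 - <<'E'
from h import *
wrist('w7');print(tool().round(4).tolist())
o=[]
for n in('w6','w7'):
    K,E=load(n);p=proj(K,E,[.597,-.202,.055]);u,v=int(p[0])-40,max(0,int(p[1])-60);print(n,p,u,v)
    a=cv2.imread(f'pics/{n}.png')[v:v+120,u:u+80];o.append(cv2.resize(a,(400,600),interpolation=cv2.INTER_LANCZOS4))
cv2.imwrite('pics/w67.png',np.hstack(o))
E
```

```text
[[-0.9505, 0.3107, -0.0001, 0.7001], [0.3107, 0.9505, -0.0007, -0.1774], [-0.0001, -0.0007, -1.0, 0.2528], [0.0, 0.0, 0.0, 1.0]]
w6 [324.34706263 118.60580264] 284 58
w7 [276.98071823 100.28243708] 236 40
```

View pics/w67.png

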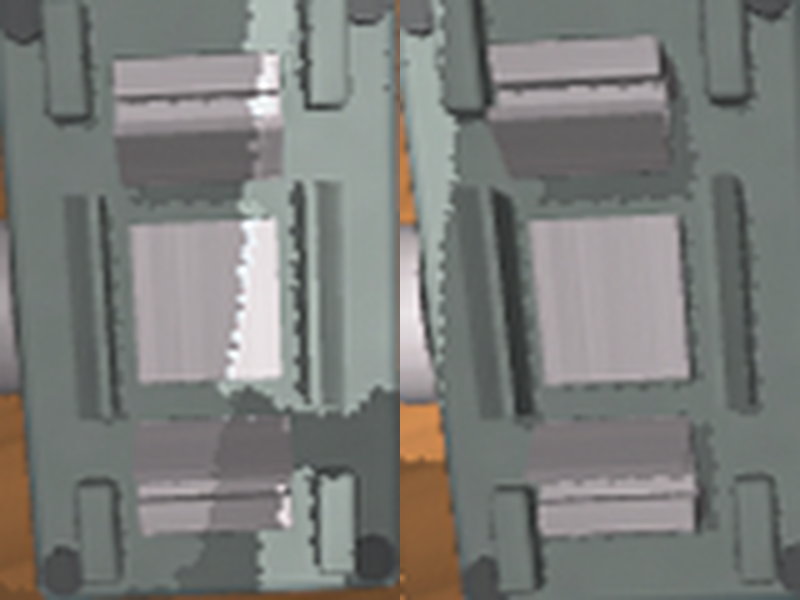

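Both views show the seat plate clearly: left panel corners (130,226), (279,220), (281,378), (138,383), and right panel (530,221), (679,216), (691,379), (544,384). The clips lie above and below it.

```bash
python3 - <<'E'
from h import *
A=load('w6');B=load('w7')
a=lambda p:(p[0]/5+284-.4,p[1]/5+58-.4); b=lambda p:(p[0]/5+236-.4,p[1]/5+40-.4)
L=[(130,226),(279,220),(281,378),(138,383)];Rr=[(130,221),(279,216),(291,379),(144,384)]
P=[]
for l,r in zip(L,Rr):
    x,e=tri([ray(*A,a(l)),ray(*B,b(r))]);P.append(x);print(x.round(4),e[0].round(4),atz(ray(*A,a(l)),.055).round(4),atz(ray(*B,b(r)),.055).round(4))
for f,C,M in((a,L,A),(b,Rr,B)):
    q=np.array([atz(ray(*M,f(p)),.055) for p in C]);ex=(q[2]+q[3]-q[0]-q[1])/2;ey=(q[1]+q[2]-q[0]-q[3])/2
    print('c',q.mean(0).round(4),'yaw x',np.degrees(np.arctan2(ex[1],ex[0])).round(2),'y',np.degrees(np.arctan2(ey[1],ey[0])).round(2),np.linalg.norm(ex),np.linalg.norm(ey))
P=np.array(P);print('tri mean',P.mean(0))
# clip outer top edges midpoints and slots
for n,l,r in(('nearTop-outerL',(114,62),(88,48)),('nearTop-outerR',(278,54),(259,37)),('nearTopRidgeL',(115,98),(93,86)),('nearR',(279,92),(263,76)),('farL',(138,500),(136,499)),('farR',(288,492),(295,492)),('farOutL',(140,532),(141,532)),('farOutR',(288,528),(295,530))):
    x,e=tri([ray(*A,a(l)),ray(*B,b(r))]);print(n,x.round(4),e[0].round(4))
# cover in hand, from w3 crop (2.5x, offset 190,90): near top edge of plate
K,E=load('w3');f=lambda u,v:((u+.5)/2.5+190-.5,(v+.5)/2.5+90-.5)
import numpy as np
Tm=np.eye(4);Tm[:3]=[[-0.9515,0.3078,-0.0,0.5298],[0.3078,0.9515,0.0003,-0.1844],[0.0001,0.0003,-1.0,0.2486]]
for n,p,z in(('pl near L',(258,264),.2486-.0069),('pl near R',(422,264),.2486-.0069),('rib topNearL',(305,373),.2486+.0271),('rib topNearR',(374,374),.2486+.0271)):
    print(n,(np.linalg.inv(Tm)@np.r_[atz(ray(K,E,f(*p)),z),1])[:3].round(4))
E
```

```text
[ 0.5747 -0.2128  0.0529] 0.0001 [ 0.5748 -0.2128  0.055 ] [ 0.5748 -0.2124  0.055 ]
[ 0.5844 -0.1795  0.0553] 0.0001 [ 0.5843 -0.1795  0.055 ] [ 0.5844 -0.1796  0.055 ]
[ 0.619  -0.1895  0.052 ] 0.0001 [ 0.6188 -0.1896  0.055 ] [ 0.6189 -0.1892  0.055 ]
[ 0.6093 -0.2226  0.0548] 0.0 [ 0.6093 -0.2226  0.055 ] [ 0.6093 -0.2225  0.055 ]
c [ 0.5968 -0.2011  0.055 ] yaw x -16.14 y 74.06 0.03584480643359304 0.0344798866846513
c [ 0.5969 -0.2009  0.055 ] yaw x -15.97 y 73.79 0.03585961295643213 0.03444431578760671
tri mean [ 0.59681243 -0.20111034  0.05373744]
nearTop-outerL [ 0.5434 -0.2046  0.0756] 0.0002
nearTop-outerR [ 0.5519 -0.1704  0.0712] 0.0002
nearTopRidgeL [ 0.5498 -0.2068  0.0729] 0.0002
nearR [ 0.559  -0.1723  0.0701] 0.0002
farL [ 0.6331 -0.2297  0.0749] 0.0001
farR [ 0.6435 -0.196   0.0656] 0.0003
farOutL [ 0.6405 -0.2318  0.0733] 0.0002
farOutR [ 0.6515 -0.1986  0.0676] 0.0001
pl near L [ 0.0315 -0.019   0.0069]
pl near R [0.0315 0.0203 0.0069]
rib topNearL [ 0.0187 -0.0064 -0.0271]
rib topNearR [ 0.0185  0.0074 -0.0271]
```

>>> apply_moves:
  moves:
    - [[0.5,-0.3,0,0,0,0,0],[0.8,-0.5,0.2,0,0,0,0],[0.6,-0.37,0.5,0,0,0,0],[0.33,-0.2,0.7,0,0,0,0],[0,0,0.8,0,0,-0.12,0],[0,0,0.7,0,0,-0.12,0],[0,0,0.4,0,0,0,0],[0,0,0.1,0,0,0,0],[0,0,0,0,0,0,0],[0,0,0,0,0,0,0]]

```text
time: 16.1
position: [0.5994, -0.2012, 0.1177]
orientation: [3.142, 0.002, 2.863]
contact_force: [0.7, 0.9, -2.8]
finger_gap: 0.0137
grasp_force: 60.0
```

```bash
python3 - <<'E'
from h import *
T=tool();print(T.round(4).tolist(),monitor.read_state()['orientation'],monitor.read_state()['contact_force'])
d=T[:3,:3].T@(np.array([.5983,-.2019,.085])-T[:3,3]);print('units',(d/.04).round(3),'turn z',-(np.radians(164)-monitor.read_state()['orientation'][2])/.15)
E
```

```text
[[-0.9613, 0.2754, 0.0016, 0.5994], [0.2754, 0.9613, -0.0004, -0.2012], [-0.0016, 0.0001, -1.0, 0.1177], [0.0, 0.0, 0.0, 1.0]] [3.14153016e+00 1.60889872e-03 2.86263602e+00] [ 0.68501955  0.94952559 -2.76801291]
units [ 0.024 -0.024  0.817] turn z 0.00197361944680452
```

>>> apply_moves:
  moves:
    - [[0.024,-0.024,0.2,0,0,0,0],[0,0,0.2,0,0,0,0],[0,0,0.15,0,0,0,0],[0,0,0.1,0,0,0,0],[0,0,0,0,0,0,0]]
  newtons: 60

```text
time: 16.73
position: [0.5974, -0.2015, 0.0901]
orientation: [-3.141, -0.001, 2.863]
contact_force: [0.2, -0.4, -1.4]
finger_gap: 0.0136
grasp_force: 60.0
```

```bash
python3 - <<'E'
from h import *
d=snapshot('scene');a=d['img'];cv2.imwrite('pics/s2.png',cv2.resize(a[120:220,190:323],(798,600),interpolation=cv2.INTER_LANCZOS4))
E
```

>>> apply_moves:
  moves:
    - [[0,0,0.05,0,0,0,0],[0,0,0.05,0,0,0,0],[0,0,0.05,0,0,0,0],[0,0,0,0,0,0,0]]

```text
time: 17.27
position: [0.5977, -0.2016, 0.0846]
orientation: [-3.142, 0.0, 2.863]
contact_force: [0.3, -0.2, 0.4]
finger_gap: 0.0132
grasp_force: 60.0
```

>>> apply_moves:
  moves:
    - [[0,0,0.05,0,0,0,0],[0,0,0.05,0,0,0,0],[0,0,0,0,0,0,0]]

```text
time: 17.65
position: [0.598, -0.2018, 0.081]
orientation: [3.142, 0.001, 2.863]
contact_force: [-1.0, 0.2, 5.6]
finger_gap: 0.0135
grasp_force: 60.0
```

>>> apply_moves:
  moves:
    - [[0,0,0.05,0,0,0,0],[0,0,0.05,0,0,0,0],[0,0,0,0,0,0,0]]

```text
time: 18.02
position: [0.5979, -0.2018, 0.077]
orientation: [3.142, 0.001, 2.863]
contact_force: [-1.8, -0.3, 4.2]
finger_gap: 0.0138
grasp_force: 60.0
```

>>> apply_moves:
  moves:
    - [[0,0,0.05,0,0,0,0],[0,0,0.05,0,0,0,0],[0,0,0,0,0,0,0]]

```text
time: 18.4
position: [0.5969, -0.2012, 0.0713]
orientation: [-3.141, -0.002, 2.863]
contact_force: [0.9, -0.3, -9.8]
finger_gap: 0.0134
grasp_force: 60.0
```

>>> apply_moves:
  moves:
    - [[0,0,0,0,0,0,0],[0,0,0,0,0,0,0]]

```text
time: 18.65
position: [0.5969, -0.2012, 0.0715]
orientation: [-3.141, -0.002, 2.863]
contact_force: [1.4, -0.9, -16.0]
finger_gap: 0.0138
grasp_force: 60.0
```

>>> apply_moves:
  moves:
    - [[0,0,0.05,0,0,0,0],[0,0,0.05,0,0,0,0],[0,0,0,0,0,0,0],[0,0,0,0,0,0,0]]

```text
time: 19.15
position: [0.5983, -0.202, 0.0695]
orientation: [3.142, 0.002, 2.863]
contact_force: [-0.6, -0.5, 4.0]
finger_gap: 0.0137
grasp_force: 60.0
```

>>> apply_moves:
  moves:
    - [[0,0,0.04,0,0,0,0],[0,0,0.04,0,0,0,0],[0,0,0,0,0,0,0],[0,0,0,0,0,0,0]]

```text
time: 19.65
position: [0.5983, -0.2019, 0.0664]
orientation: [3.141, 0.002, 2.863]
contact_force: [-2.0, -0.5, 9.1]
finger_gap: 0.0131
grasp_force: 60.0
```

>>> apply_moves:
  moves:
    - [[0,0,0.03,0,0,0,0],[0,0,0.03,0,0,0,0],[0,0,0,0,0,0,0],[0,0,0,0,0,0,0]]

```text
time: 20.15
position: [0.5984, -0.2019, 0.0648]
orientation: [3.141, 0.002, 2.863]
contact_force: [-3.4, 1.2, 17.1]
finger_gap: 0.0136
grasp_force: 60.0
```

>>> apply_moves:
  moves:
    - [[0,0,0.02,0,0,0,0],[0,0,0,0,0,0,0],[0,0,0,0,0,0,0],[0,0,0,0,0,0,0]]

```text
time: 20.65
position: [0.5985, -0.202, 0.0648]
orientation: [3.141, 0.002, 2.862]
contact_force: [-7.1, 2.4, 22.8]
finger_gap: 0.0133
grasp_force: 60.0
```

```bash
python3 - <<'E'
from h import *
d=snapshot('scene');a=d['img'];cv2.imwrite('pics/s3.png',cv2.resize(a[140:220,190:296],(795,600),interpolation=cv2.INTER_LANCZOS4))
E
```

```text
(no output)
```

View pics/s3.png

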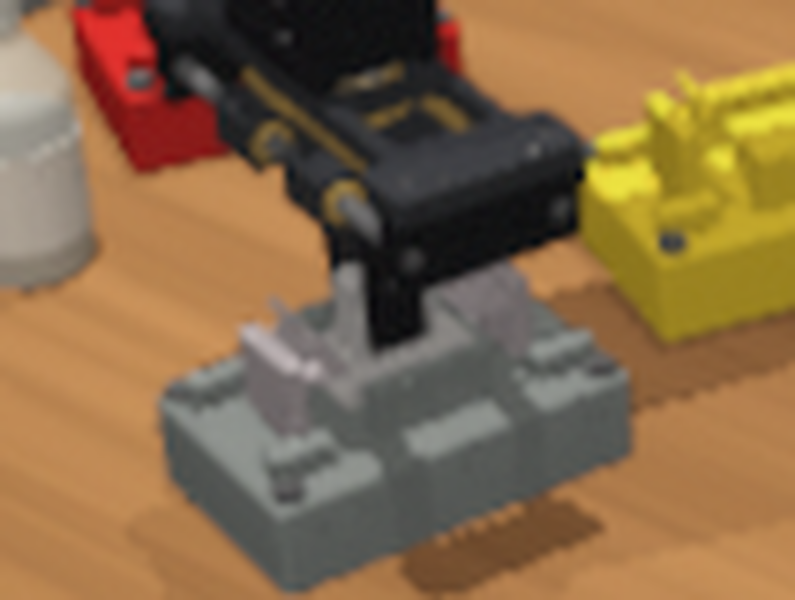

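The cover sits low between both clips, at about (355,370). Travel and force fit the seat at its hard stop with 22.8 N pressing, so I hand it in.

```bash
python3 -c "
from bench import monitor,ticket
s=monitor.read_state();print(s['contact_force'],s['position']);print(ticket.finish_job())"
```

```text
[-6.91477979  3.4932734  23.02984629] [ 0.59849885 -0.20201299  0.06477837]
the job is handed in; nothing more can be done
None
```

I opened the vise, lifted the cover out and pressed it down between the housing's clips; I handed the job in at about 21 s, still gripping and pressing at about 23 N, with the seat at its stop by height and force; the clip snap shows in the force readings, and the last picture agrees but is too coarse to prove it.

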